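# Slide a loaded work nest round the fixtures to the screw press and nip it down

## Robot

A 6-joint arm with a two-finger parallel gripper is mounted at the origin on the work surface. World frame = base frame: x ahead of the robot, y to its left, z up, the work surface at z = 0. Lengths are in m, angles in degrees, forces in N, time in s.
With the tool pointing down it reaches from about 0.325 to 0.75 m from the base axis. Payload 7.6 kg.
Tool frame: the origin (TCP) lies between the finger pads; the fingertips stand 17 mm ahead of it and the grasp point (between the pads) lies 2 mm behind it; z points along the fingers, y is the line along which they close (so a half turn about z gives the same grasp; the last joint's range is limited). The gripper opens to 85 mm and grips with 20 to 120 N. Pads are 22 mm wide; open, the fingers measure 114 mm over their backs; the gripper's body (76 mm by 85 mm) begins 54 mm behind the grasp point. The pads swing forward as they close: fully open they stand 13 mm farther back than shut.
Start: joints at [71.832, 2.991, 80.254, -0, 96.75, -4.028], TCP at [0.128, 0.509, 0.248] pointing down, gripper open.
Joint ranges: [-166.34, 166.34], [-52.06, 124.39], [6.96, 135.62], [-60.46, 240.46], [14.63, 156.25], [-167.68, 167.68]. Speed limits (degrees/s): [147.25, 147.25, 172.46, 180, 180, 180].

## Interface

Orientations are given as a 3x3 rotation matrix whose columns are the frame's x, y, z axes.
In Python, from rig import * gives the robot as it stands. The module is installed in compiled form; this text tells all that it offers.
- The arm moves only by the tool arm_command, never from a script. Its argument "moves" is text: rows parted by semicolons, each of 5 numbers parted by spaces: the finger opening in cm, from 0 to 8.54, then the shift along the tool's x, y, z in cm, then the turn about the tool's z in degrees. In form: fingers tx ty tz twist; .... A call has 1 to 10 rows; each row is the pose to reach, as a shift and turn from the pose commanded when the call began, along the tool's axes at that moment; what a row does not reach only later rows make up. A row lasts 1/12 s, in which the tool goes at most 41.7 mm and 7.16 degrees, less where a joint would pass 70% of its speed; a pose out of reach is approached as far as the arm can. A call with a gripper value outside its range is refused whole. The fingers move at their own pace and stop on an object; "grip_force" is the grip in N (left out, the last holds). Time passes only in rows, so rows that repeat a pose let the fingers close. It gives the time, the measured TCP pose, the force, the opening and the grip force at its end, in the units of the state.
- sense(): the state, without advancing time (a new reading comes with each control period).
- camera(name): name is "side" or "top"; returns the picture (400x640x3 uint8, red, green, blue); there is no depth.
- calibration(name): a dict with "K" (3x3 intrinsics, pixels), "distortion" ([k1, k2, p1, p2, k3] as OpenCV has them; the pictures are not rectified), "rvec" (rotation vector, rad) and "tvec" (3), from world to camera coordinates, as OpenCV has them. Camera axes: x right, y down, z forward; pixel columns grow to the right and rows downward; lengths in m; the calibration is good to about 2 mm. A picture is of the moment at which its call begins. calibration takes no time and is no camera call.
- finish_job(): hands the job in; it is judged then, once.
The state is a dict: "clock": time; "joint_pos": joint angles; "dq": joint speeds; "joint_torque": joint torques, N m; "position": TCP position; "tool_rot": TCP orientation; "contact_force": force on the tool from outside, world axes, zero at the start; "wrist_torque": the same for the moment, N m; "finger_gap": finger opening in m; "gripper_force": force on a finger pad.
Only numpy, scipy, OpenCV 4.12 (cv2) and the standard library are available. Lean on these libraries where they do the work, as an engineer would, in place of code of your own. Each camera call takes 0.05 s, during which the arm holds its last target. There are 200 camera calls.

## Task

Push the loose yellow nest, with the black handle lying in it, flat along the bench to the green screw press, passing between the toggle-clamp fixture and the screw bin without touching either, until the nest is fully home and square against the aluminium end stop with the handle's round boss under the orange pad; push only on the nest, never on the handle. Then wind the red T-grip clockwise until the pad just meets the boss, give it a quarter turn more, and let go. Leave the other things on the bench where they are.

Things in the scene. Friction and masses are not known exactly. Their poses are not given: they have to be found in the camera images.
- nest: Loose yellow work nest, a block 140 (x) x 90 (y) x 30 mm high, about 0.4 kg, with ridges on top (40 mm high in all) that form a pocket. Too wide to grasp; it slides on the bench. Its four side faces are plain and upright up to 30 mm. Origin: centre of the underside, on the bench; x along its length, z up. Its +x end goes against the press's end stop.
- handle: Loose black moulded handle lying in the nest's pocket (about 1 mm play all round), 104 (x) x 34 (y) mm, main body 14 mm thick, with a round flat boss, 32 mm across, whose top is 24 mm above its underside. Origin: centre of its underside, directly above the nest's origin, 30 mm above the bench; axes as the nest's.
- boss_top (a point): Centre of the top of the handle's round boss, 20 mm towards the nest's +x end from the nest's centre and 54 mm above the bench.
- press: Green bench screw press (C-frame) on the bench. Origin: the bench point under the screw axis; z up. The nest slides in on the bench itself in the press's +x direction. Foot and column stand at y = -72 to -195 mm, x = -55 to +55 mm, column 168 mm high. Arm and round nose (46 mm across), 112 to 180 mm high, reach over the nest; below them only screw, collar and pad. +y side open.
- stop_face (a point): Middle of the stopping face of the press's aluminium end stop, a bar 90 mm wide (y) and 22 mm high, fixed to the bench 50 mm in the press's +x from its origin; axes as the press's. The nest is home with its +x end flat against it: nest centre 70 mm in -x from here, 20 mm in -x from the press's origin, y = 0, axes parallel.
- screw (a joint): Turn of the press screw (rad), grows clockwise seen from above, range 0 to 6.0; stays where left, turns with about 0.12 N m. Starts between 0 and 0.6. Lead 12 mm a turn: at 0 the pad's underside is 57.5 mm and the T-grip's centre 222 mm above the bench; both sink 1.91 mm per rad. With the nest home the pad meets the boss at 1.83; past that the rubber pad yields (5 N per mm).
- grip (a point): Centre of the red T-grip on top of the screw, on its axis: the point to grip. The bar is 14 mm thick, 20 mm high, flat sides 50 mm long, with 20 mm balls at the ends (80 mm overall). Below it only the 22 mm shank, clear for 20 mm. Its x axis lies along the bar; at screw = 0 that is the press's x axis.
- grip_end (a point): One end of the T-grip bar, 38 mm from the screw axis along the bar (at the +x end at screw = 0); turns with the screw.
- pad: Orange rubber pressure pad under the screw, 24 mm across. Origin: centre of its underside, on the screw axis.
- fixture: Fixed obstacle facing the robot: toggle-clamp fixture, 64 mm wide (y): a yellow block 42 mm high with a black part on it, then an aluminium riser carrying a toggle clamp with an upright red handle. Origin: on the bench in the middle of its near face; it extends 177 mm in its +x from there and up to 235 mm high. Nothing may touch it.
- bin: Fixed obstacle: dark steel bin of screws, 85 (x) x 110 (y) x 42 mm high. Origin: on the bench in the middle of its far face (the +x side); it extends 85 mm in -x from there. Nothing may touch it.
- can: Bystander: upright spray can, 60 mm across, 190 mm high, green cap. Origin: centre of its base.
- spare1: Bystander: spare black handle like the other, lying on the bench at the far left. Origin: centre of its underside.
- spare2: Bystander: another spare black handle, beside the first. Origin: centre of its underside.
- screwdriver: Bystander: orange-handled screwdriver, 190 mm long, lying on the bench left of the robot. Origin: under its middle.
- driver: Bystander: black angle driver, about 215 mm long, 43 mm high, lying on the bench on the right. Origin: underside of its middle.
Things that resemble listed ones, but are neither listed nor needed, are in the scene too. What is shaped like the handle but white is not meant.

How it is judged (in metres and radians):
On the way, in this order (a step that is already met when the one before it is completed fails the run):
1. the nest is home: its end within 3.5 mm of the end stop, within 6 mm of the middle, square within 4 degrees, the pad still up off the boss (x of nest in the frame of press above -0.0235 m and y of nest in the frame of press between -0.006 and 0.006 m and angle between the x axis of nest and the x axis of press, either way round below 0.07 rad and value of joint screw below 1.53 rad), for 0.2 s.
2. the pad, wound down, meets the handle's boss (contact force between pad and handle above 0.5 N), for 0.1 s.
At the end, for the whole second after the job is handed in: The nest is flat, at rest, its end within 3.5 mm of the end stop, within 6 mm of the press's middle line, square within 4 degrees; the pad bears on the boss (over 3 N, within 8 mm of its centre); the screw stands a quarter turn past contact, give or take 30 degrees; nothing is held (x of nest in the frame of press above -0.0235 m and y of nest in the frame of press between -0.006 and 0.006 m and angle between the x axis of nest and the x axis of press, either way round below 0.07 rad and value of joint screw between 2.88 and 3.93 rad and contact force between pad and handle above 3 N and horizontal distance between boss_top and pad below 0.008 m and height (world z) of nest below 0.004 m and linear speed of nest below 0.01 m/s); the robot touches nothing.
It fails at once if the toggle-clamp fixture or the screw bin is touched (contact force between any of fixture, bin and anything else above 0.3 N).
It fails at once if the robot touches the handle (contact force between handle and the arm above 0.5 N or contact force between handle and the fingers above 0.5 N).
It fails at once if the nest is lifted or tipped instead of sliding flat, or the handle comes out of its pocket (height (world z) of nest above 0.01 m or angle between nest's own z axis and vertical above 0.12 rad or distance between handle and nest above 0.036 m).
It fails at once if the screw is overtightened, more than 0.36 turn past contact (value of joint screw above 4.08 rad).
It fails at once if a bystander is moved by more than 15 mm (distance of any of can, spare1, spare2, screwdriver, driver from where it was at the start of the episode above 0.015 m).
It also fails if it takes over 72 s, if anything falls off the work surface, if the arm or the gripper's body presses on something with over 40 N, if the wrist force passes 120 N, or if a joint passes its speed limit or range.

## Working session

There is one attempt and no reset: what is moved stays moved. The work goes in short steps, Python scripts to look and compute and a tool call to move; the robot and the scene stay as the last step left them, time stands still between calls to the robot, and variables do not carry over. Pictures are saved under pics/ and viewed, at most 10 in all, crops included, and the job is handed in when it is done.

Besides the shell and the picture viewer there is one more tool, called after "Request:" as name(argument=value, ...) on one line, values as JSON. arm_command: Moves the arm, as the interface text tells. Its arguments: {"type":"object","properties":{"moves":{"type":"string"},"grip_force":{"type":"number"}},"required":["moves"]}

```bash
mkdir -p pics; python3 - <<'E'
from rig import *
import cv2
s=sense();print(s['clock'],s['position'],s['tool_rot'])
for n in("side","top"):
    cv2.imwrite(f"pics/{n}0.png",camera(n)[:,:,::-1]);print(n,calibration(n))
E
```

```text
0.0 [0.12813854 0.50883346 0.24745304] [[-9.69710424e-01  2.44256924e-01 -4.98729416e-04]
 [ 2.44257405e-01  9.69709267e-01 -1.50265828e-03]
 [ 1.16587848e-04 -1.57896175e-03 -9.99998747e-01]]
side {'K': array([[440.92649048,   0.        , 318.22470496],
       [  0.        , 440.92649048, 196.69719346],
       [  0.        ,   0.        ,   1.        ]]), 'distortion': array([-0.01247182,  0.        ,  0.        ,  0.        ,  0.        ]), 'rvec': array([ 2.21834263, -0.80167416,  0.32817781]), 'tvec': array([-0.38365296,  0.34540857,  1.04462082])}
top {'K': array([[427.87542669,   0.        , 313.00973014],
       [  0.        , 427.87542669, 209.64863798],
       [  0.        ,   0.        ,   1.        ]]), 'distortion': array([-0.07885075,  0.        ,  0.        ,  0.        ,  0.        ]), 'rvec': array([ 1.99267363, -2.21936545,  0.24659438]), 'tvec': array([0.06743373, 0.53158068, 1.24733137])}
```

View pics/top0.png

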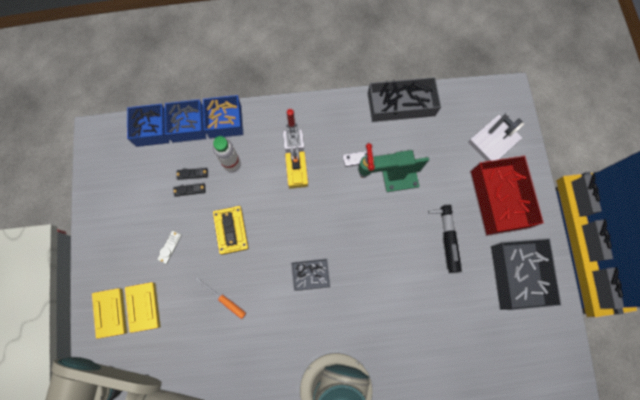

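View pics/side0.png

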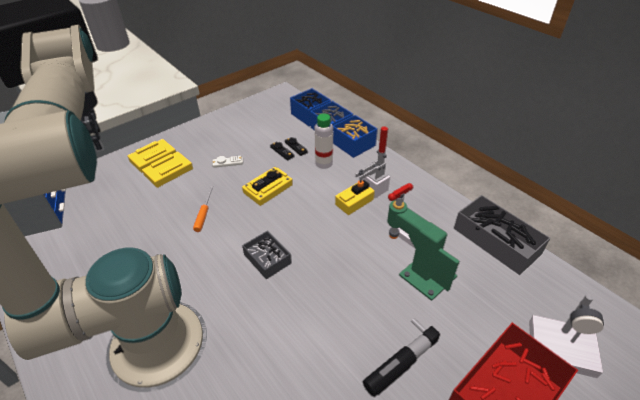

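Nest: the yellow block at top (230,230) and side (267,184), because it alone has a black handle in it. Rejected: the two empty yellow blocks at top (108,312) and (141,306), the white handle at (169,246), and the fixture's block at (297,170). I'll confirm with an enlarged, rectified crop.

```bash
cat > h.py <<'E'
from rig import *
import cv2,numpy as np
C={n:calibration(n) for n in("side","top")}
def proj(n,P):
    c=C[n];return cv2.projectPoints(np.asarray(P,float).reshape(-1,1,3),c["rvec"],c["tvec"],c["K"],c["distortion"])[0].reshape(-1,2)
def unproj(n,px,z):
    c=C[n];R=cv2.Rodrigues(c["rvec"])[0]
    u=cv2.undistortPoints(np.asarray(px,float).reshape(-1,1,2),c["K"],c["distortion"]).reshape(-1,2)
    d=np.c_[u,np.ones(len(u))]@R;o=-R.T@c["tvec"]
    return o+d*((z-o[2])/d[:,2])[:,None]
def ortho(n,img,z,x0,x1,y0,y1,mm=1.0):
    xs=np.arange(x1,x0,-mm/1e3);ys=np.arange(y1,y0,-mm/1e3)
    X,Y=np.meshgrid(xs,ys,indexing='ij')
    p=proj(n,np.c_[X.ravel(),Y.ravel(),np.full(X.size,z)]).astype(np.float32).reshape(*X.shape,2)
    return cv2.remap(img,p[...,0],p[...,1],cv2.INTER_CUBIC)
def T(x,y,a,P):
    P=np.asarray(P,float);c,s=np.cos(a),np.sin(a)
    return np.c_[x+c*P[:,0]-s*P[:,1],y+s*P[:,0]+c*P[:,1],P[:,2]]
E
python3 - <<'E'
from h import *
im=cv2.imread("pics/top0.png")
o=ortho("top",im,0.03,0.2,0.8,-0.35,0.4)
for i in range(0,600,100):cv2.line(o,(0,i),(8,i),(0,0,255),1)
for i in range(0,750,100):cv2.line(o,(i,0),(i,8),(0,0,255),1)
cv2.imwrite("pics/o.png",o)
s=cv2.imread("pics/side0.png")[120:310,225:475]
cv2.imwrite("pics/s.png",cv2.resize(s,None,fx=3,fy=3,interpolation=cv2.INTER_CUBIC))
E
```

```text
(no output)
```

View pics/o.png

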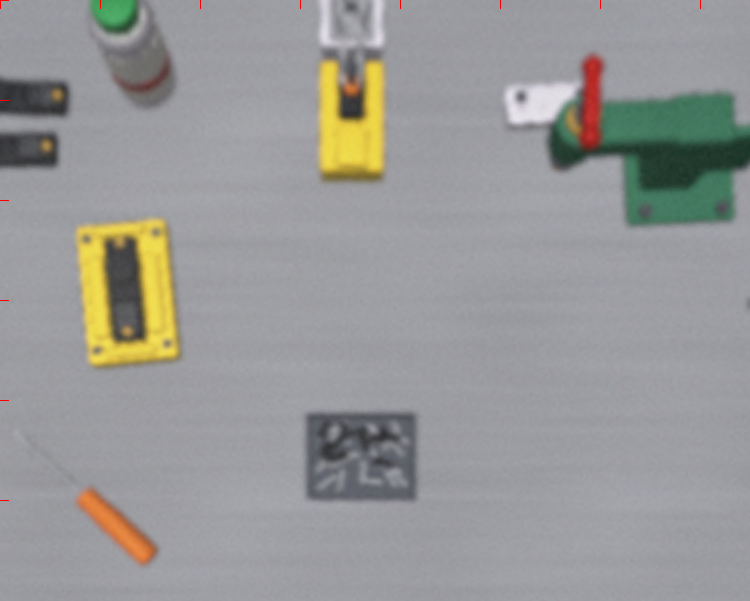

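View pics/s.png

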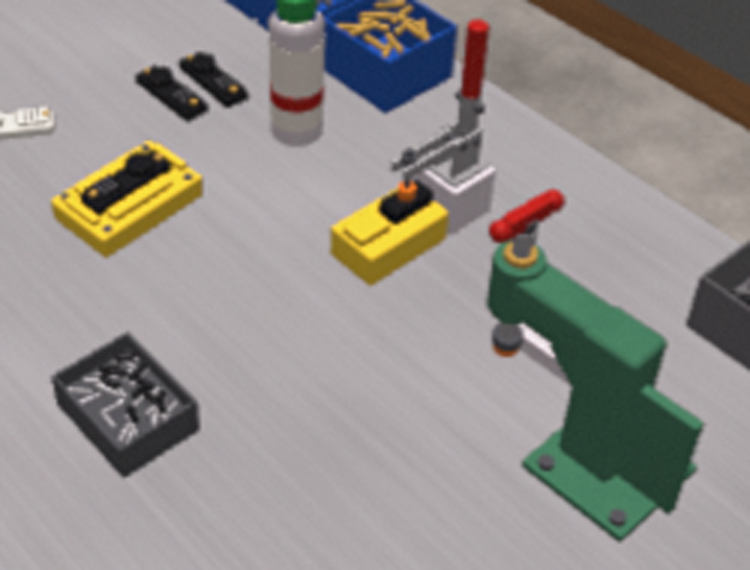

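The crop confirms the nest at ortho (129,292), with the handle in it and the boss at the far (+x) end. The press is at upper right, with grip balls at (592,63) and (591,140), the stop's left corner at (508,127) and the foot's near edge running (627,224) to (733,218). Next I fit the press and refine the nest.

```bash
python3 - <<'E'
from h import *
from scipy.optimize import least_squares
def o2px(c,r): return proj("top",[[0.8-r/1e3,0.4-c/1e3,0.03]])[0]
def s2px(c,r): return np.array([225+c/3,120+r/3])-1/3
def rep(n,L):
    for k,(p,z) in L.items():print(n,k,unproj(n,p,z)[0].round(4))
rep("top",{"ballfar":(o2px(592,63),.221),"ballnear":(o2px(591,140),.221),"stopnear":(o2px(508,127),.022),"stopfar":(o2px(504,86),.022),"foot1":(o2px(627,224),.008),"foot2":(o2px(733,218),.008),"fixL":(o2px(320,178),.03),"fixR":(o2px(384,178),.03),"binfarL":(o2px(307,414),.042),"binfarR":(o2px(416,413),.042)})
rep("side",{"ballnear":(s2px(499,230),.221),"ballfar":(s2px(555,201),.221),"footA":(s2px(523,465),.008),"footB":(s2px(620,537),.008),"footC":(s2px(695,470),.008),"padlow":(s2px(508,350),.057),
 "fixNL":(s2px(332,226),.042),"fixNR":(s2px(372,260),.042),"binTop":(s2px(128,335),.042),"binR":(s2px(199,403),.042),"binL":(s2px(53,380),.042)})
# nest corner fit, top z: .03
N=[[-70,45],[-70,-45],[70,-45],[70,45]]
ot=[(92,364),(180,357),(165,220),(80,227)]
st={1:(106,232),2:(202,181),3:(150,142),0:(54,202)}
P=np.c_[np.array(N)/1e3,[.03]*4]
def f(v):
    Q=T(*v,P);r=[(proj("top",Q)-np.array([o2px(*q) for q in ot])).ravel()]
    ps=proj("side",Q)
    for i,q in st.items(): r.append(ps[i]-s2px(*q))
    return np.concatenate(r)
s=least_squares(f,[.508,.271,.1]);print("nest",s.x.round(4),np.degrees(s.x[2]),s.fun.round(1))
E
```

```text
top ballfar [ 0.6656 -0.158   0.221 ]
top ballnear [ 0.5999 -0.1572  0.221 ]
top stopnear [ 0.6756 -0.1089  0.022 ]
top stopfar [ 0.7168 -0.1049  0.022 ]
top foot1 [ 0.5815 -0.2315  0.008 ]
top foot2 [ 0.5876 -0.3393  0.008 ]
top fixL [0.622 0.08  0.03 ]
top fixR [0.622 0.016 0.03 ]
top binfarL [0.3847 0.0925 0.042 ]
top binfarR [ 0.3857 -0.0155  0.042 ]
side ballnear [ 0.603  -0.1551  0.221 ]
side ballfar [ 0.664  -0.1608  0.221 ]
side footA [ 0.5794 -0.2371  0.008 ]
side footB [ 0.5874 -0.3406  0.008 ]
side footC [ 0.6913 -0.338   0.008 ]
side padlow [ 0.6322 -0.1617  0.057 ]
side fixNL [0.6279 0.0761 0.042 ]
side fixNR [0.6261 0.0139 0.042 ]
side binTop [0.3844 0.0875 0.042 ]
side binR [ 0.3867 -0.0201  0.042 ]
side binL [0.3009 0.0863 0.042 ]
nest [0.5091 0.2701 0.0939] 5.377434626479323 [-0.1  0.3  0.4 -0.2  0.9 -1.  -0.5 -0.4 -0.9  3.   0.9 -1.6 -0.  -1.2
 -1.6 -0.9]
```

Press origin is about (0.632, -0.158) with yaw about 3.5°, and both cameras agree. The nest is at (0.509, 0.270) with yaw 5.4°. The gap is x = 0.386 to 0.622 against a nest 0.14 long. The plan is to push -y with open fingers on the long side, then +x on the end.

Request:
arm_command(moves="8.5 -40.3 -6.6 0 72; 8.5 -40.3 -6.6 0 72; 8.5 -40.3 -6.6 0 72; 8.5 -40.3 -6.6 0 72; 8.5 -40.3 -6.6 0 72; 8.5 -40.3 -6.6 0 72; 8.5 -40.3 -6.6 0 72; 8.5 -40.3 -6.6 0 72; 8.5 -40.3 -6.6 0 72; 8.5 -40.3 -6.6 0 72")

```text
clock: 0.93
position: [0.5052, 0.3447, 0.2475]
tool_rot: [[-0.066, 0.998, -0.001], [0.998, 0.066, -0.001], [-0.001, -0.001, -1.0]]
contact_force: [-0.2, 1.1, -0.6]
finger_gap: 0.0851
gripper_force: 0.0
```

```bash
cat >> h.py <<'E'
def go(x,y,z,yaw):
    "cm shifts and twist in tool axes to reach TCP (x,y,z), tool y axis at world yaw (deg)"
    s=sense();R=np.array(s["tool_rot"]);p=np.array(s["position"])
    cy=np.degrees(np.arctan2(R[1,1],R[0,1]));t=(R.T@(np.array([x,y,z])-p))*100
    print("t",round(s["clock"],2),"pos",p.round(4),"yaw",cy.round(2),"F",np.round(s["contact_force"],1),"gap",round(s["finger_gap"],4),"j",np.round(s["joint_pos"],0))
    print("move",t.round(2),"twist",round((cy-yaw+180)%360-180,2))
E
python3 -c "
from h import *
go(.503,.347,.03,4)"
```

```text
t 0.93 pos [0.5052 0.3447 0.2475] yaw 3.8 F [-0.2  1.1 -0.6] gap 0.0851 j [31. 17. 64. -0. 98. 27.]
move [ 0.26 -0.19 21.75] twist -0.2
```

Request:
arm_command(moves="8.5 0.3 -0.2 4 0; 8.5 0.3 -0.2 8 0; 8.5 0.3 -0.2 12 0; 8.5 0.3 -0.2 15 0; 8.5 0.3 -0.2 18 0; 8.5 0.3 -0.2 20 0; 8.5 0.3 -0.2 21.5 0; 8.5 0.3 -0.2 22.3 0; 8.5 0.3 -0.2 22.5 0; 8.5 0.3 -0.2 22.5 0")

```text
clock: 1.77
position: [0.5006, 0.3495, 0.0232]
tool_rot: [[-0.074, 0.997, -0.0], [0.997, 0.074, -0.0], [-0.0, -0.0, -1.0]]
contact_force: [-0.1, 0.3, 0.8]
finger_gap: 0.0849
gripper_force: 0.0
```

```bash
python3 - <<'E'
from h import *
go(.505,-.105,.022,4)
a=cv2.resize(camera("side")[100:250,180:380],None,fx=4,fy=4,interpolation=cv2.INTER_CUBIC)
cv2.imwrite("pics/p1.png",a[:,:,::-1])
E
```

```text
t 1.77 pos [0.5006 0.3495 0.0232] yaw 4.24 F [-0.1  0.3  0.8] gap 0.0849 j [31. 27. 79.  0. 75. 27.]
move [-45.36  -2.92   0.13] twist 0.24
```

View pics/p1.png

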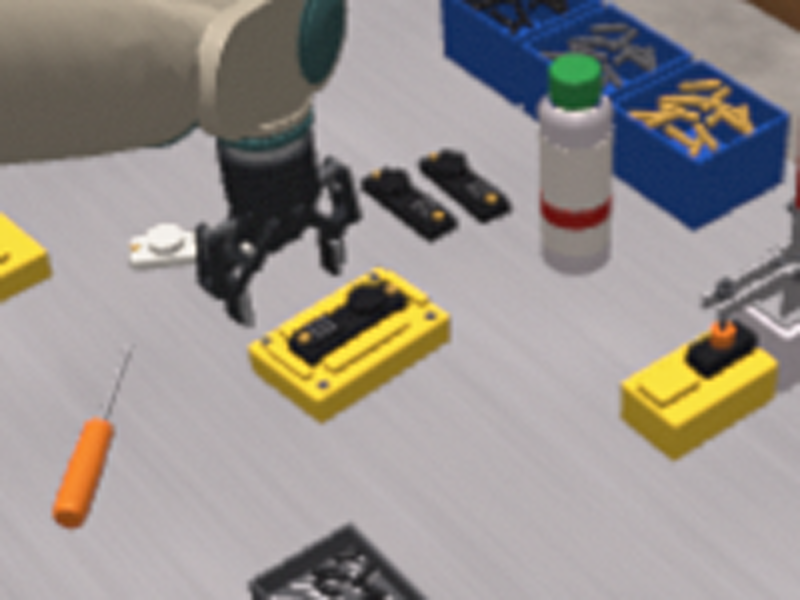

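The picture shows both open fingers, tips at (245,320) and (330,270), just behind the nest's far long side and clear of everything. The handle's boss at (375,297) is at the +x end. I start pushing gently.

Request:
arm_command(moves="8.5 0 0 0.4 0; 8.5 -1 -0.1 0.4 0; 8.5 -2 -0.1 0.4 0; 8.5 -3 -0.2 0.4 0; 8.5 -4 -0.3 0.4 0; 8.5 -5 -0.3 0.4 0; 8.5 -6 -0.4 0.4 0; 8.5 -7 -0.5 0.4 0; 8.5 -8 -0.5 0.4 0; 8.5 -9 -0.6 0.4 0")

```text
clock: 2.65
position: [0.5017, 0.2586, 0.0198]
tool_rot: [[-0.074, 0.997, 0.001], [0.997, 0.074, 0.001], [0.001, 0.001, -1.0]]
contact_force: [1.7, 5.7, 2.8]
finger_gap: 0.0851
gripper_force: 2.4
```

```bash
cat >> h.py <<'E'
from scipy.optimize import least_squares
def nestfit(x,y,a,tag):
    "fit the nest's yellow outline in the top picture by matching a rendered mask of block + ridges"
    im=camera("top");hsv=cv2.cvtColor(im,cv2.COLOR_RGB2HSV)
    b=cv2.inRange(hsv,(20,110,90),(35,255,255)).astype(np.float32)/255
    k=8
    N=np.array([[sx*.07,sy*.045,z] for sx in(-1,1) for sy in(-1,1) for z in(0,.03)])
    p0=proj("top",T(x,y,a,N));u0,v0=(p0.min(0)-14).astype(int);u1,v1=(p0.max(0)+14).astype(int)
    t=cv2.resize(b[v0:v1,u0:u1],None,fx=k,fy=k,interpolation=cv2.INTER_LINEAR)
    hullpx=cv2.findContours((t>.5).astype(np.uint8),cv2.RETR_EXTERNAL,cv2.CHAIN_APPROX_NONE)[0]
    c=max(hullpx,key=cv2.contourArea);c=cv2.convexHull(c)
    m=np.zeros(t.shape,np.uint8);cv2.fillConvexPoly(m,c,1)
    def cost(v):
        q=((proj("top",T(*v,N))-[u0,v0]+.5)*k-.5)
        r=np.zeros(t.shape,np.uint8);cv2.fillConvexPoly(r,cv2.convexHull(np.round(q).astype(np.int32)),1)
        return float((r!=m).sum())
    from scipy.optimize import minimize
    s=minimize(cost,[x,y,a],method="Nelder-Mead",options=dict(initial_simplex=[[x,y,a],[x+.01,y,a],[x,y+.01,a],[x,y,a+.08]]))
    print(tag,"nest",s.x.round(4),"yaw",np.degrees(s.x[2]).round(2),"mismatch",s.fun/m.sum())
    return s.x
E
python3 - <<'E'
from h import *
go(.505,-.105,.019,4)
nestfit(.509,.218,.08,"a")
E
```

```text
t 2.65 pos [0.5017 0.2586 0.0198] yaw 4.24 F [1.7 5.7 2.8] gap 0.0851 j [24. 20. 87.  0. 72. 19.]
move [-36.29  -2.36   0.05] twist 0.24
a nest [0.5184 0.161  0.329 ] yaw 18.85 mismatch 0.8074025025116449
```

Request:
arm_command(moves="8.5 -1 -0.1 0 0; 8.5 -2 -0.1 0 0; 8.5 -3 -0.2 0 0; 8.5 -4 -0.3 0 0; 8.5 -5 -0.3 0 0; 8.5 -6 -0.4 0 0; 8.5 -7 -0.5 0 0; 8.5 -8 -0.5 0 0; 8.5 -8.5 -0.5 0 0; 8.5 -8.5 -0.5 0 0")

```text
clock: 3.53
position: [0.5026, 0.1725, 0.019]
tool_rot: [[-0.073, 0.997, -0.001], [0.997, 0.073, -0.001], [-0.001, -0.001, -1.0]]
contact_force: [0.4, 0.0, -0.8]
finger_gap: 0.0854
gripper_force: 0.0
```

```bash
python3 - <<'E'
from h import *
go(.505,-.105,.019,4)
im=camera("top")[:,:,::-1]; cv2.imwrite("pics/top2.png",im)
o=ortho("top",im,0.03,0.35,0.75,-0.15,0.35)
s=camera("side")[100:300,200:400,::-1]
cv2.imwrite("pics/p2.png",np.hstack([o,cv2.resize(s,None,fx=1.5,fy=2)[:400]]))
E
```

```text
t 3.53 pos [0.5026 0.1725 0.019 ] yaw 4.16 F [ 0.4  0.  -0.8] gap 0.0854 j [15. 16. 93. -0. 71. 11.]
move [-27.69  -1.77   0.04] twist 0.16
```

View pics/p2.png

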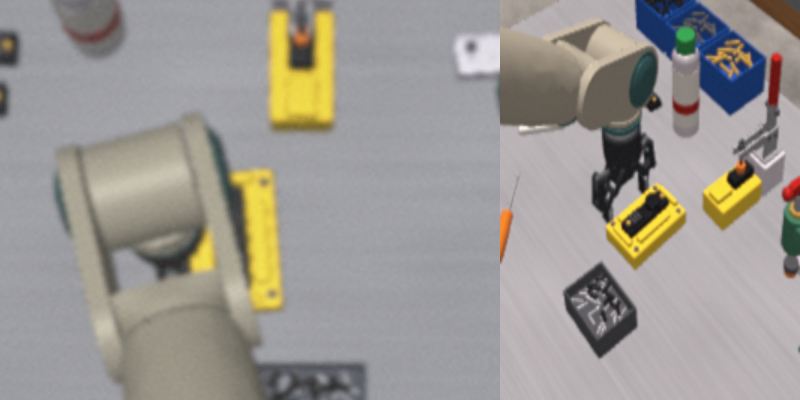

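The picture shows the nest flush on the fingers with its right edge at ortho (273,170) to (283,305), so its centre is about (0.512, 0.117) with yaw about 4°. It clears the fixture by about 38 mm and the bin by about 57 mm. I continue straight on.

Request:
arm_command(moves="8.5 -1 -0.1 0 0; 8.5 -2 -0.1 0 0; 8.5 -3 -0.2 0 0; 8.5 -4 -0.3 0 0; 8.5 -5 -0.4 0 0; 8.5 -6 -0.4 0 0; 8.5 -7 -0.5 0 0; 8.5 -8 -0.6 0 0; 8.5 -9 -0.6 0 0; 8.5 -10 -0.7 0 0")

```text
clock: 4.47
position: [0.5031, 0.0729, 0.0193]
tool_rot: [[-0.074, 0.997, 0.0], [0.997, 0.074, 0.0], [0.0, 0.0, -1.0]]
contact_force: [0.5, 2.9, -1.8]
finger_gap: 0.0846
gripper_force: 1.1
```

Request:
arm_command(moves="8.5 -1 -0.1 0 0; 8.5 -2 -0.1 0 0; 8.5 -3 -0.2 0 0; 8.5 -4 -0.3 0 0; 8.5 -5 -0.4 0 0; 8.5 -6 -0.4 0 0; 8.5 -7 -0.5 0 0; 8.5 -8 -0.6 0 0; 8.5 -9 -0.6 0 0; 8.5 -10 -0.7 0 0")

```text
clock: 5.3
position: [0.5036, -0.0273, 0.0194]
tool_rot: [[-0.074, 0.997, 0.0], [0.997, 0.074, 0.0], [0.0, 0.0, -1.0]]
contact_force: [0.3, 3.7, 0.0]
finger_gap: 0.0851
gripper_force: 1.5
```

```bash
python3 -c "
from h import *
go(.503,-.1095,.019,4)"
```

```text
t 5.3 pos [ 0.5036 -0.0273  0.0194] yaw 4.24 F [0.3 3.7 0. ] gap 0.0851 j [ -7.  12.  98.   0.  70. -12.]
move [-8.19 -0.67  0.04] twist 0.24
```

Request:
arm_command(moves="8.5 -1 -0.1 0 0; 8.5 -2 -0.1 0 0; 8.5 -3 -0.2 0 0; 8.5 -4 -0.3 0 0; 8.5 -5 -0.4 0 0; 8.5 -6 -0.5 0 0; 8.5 -7 -0.5 0 0; 8.5 -7.6 -0.6 0 0; 8.5 -8 -0.6 0 0; 8.5 -8.2 -0.6 0 0")

```text
clock: 6.13
position: [0.5036, -0.109, 0.0194]
tool_rot: [[-0.073, 0.997, 0.0], [0.997, 0.073, 0.0], [0.0, 0.0, -1.0]]
contact_force: [-0.4, 4.7, 2.7]
finger_gap: 0.085
gripper_force: 2.3
```

Request:
arm_command(moves="8.5 0 0 0 0; 8.5 1 0 0 0; 8.5 3 0 0 0; 8.5 5 0 -2 0; 8.5 6 0 -6 0; 8.5 6 0 -10 0; 8.5 6 0 -12 0; 8.5 6 0 -12 0")

```text
clock: 6.8
position: [0.5016, -0.0482, 0.1453]
tool_rot: [[-0.075, 0.997, 0.01], [0.997, 0.075, -0.002], [-0.003, 0.01, -1.0]]
contact_force: [1.3, -0.3, 0.9]
finger_gap: 0.0855
gripper_force: 0.0
```

```bash
python3 - <<'E'
from h import *
go(.42,-.165,.14,94)
im=camera("top")[:,:,::-1]
o=ortho("top",im,0.03,0.38,0.74,-0.32,0.0,1.0)
s=camera("side")[150:330,280:480,::-1]
cv2.imwrite("pics/p3.png",np.hstack([cv2.resize(o,None,fx=1.25,fy=1.25),cv2.resize(s,(400,360))[:450] if 0 else cv2.resize(s,(400,450))]))
E
```

```text
t 6.8 pos [ 0.5016 -0.0482  0.1453] yaw 4.31 F [ 1.3 -0.3  0.9] gap 0.0855 j [-10.   2.  93.  -0.  84. -14.]
move [-11.03  -9.02   0.47] twist -89.69
```

View pics/p3.png

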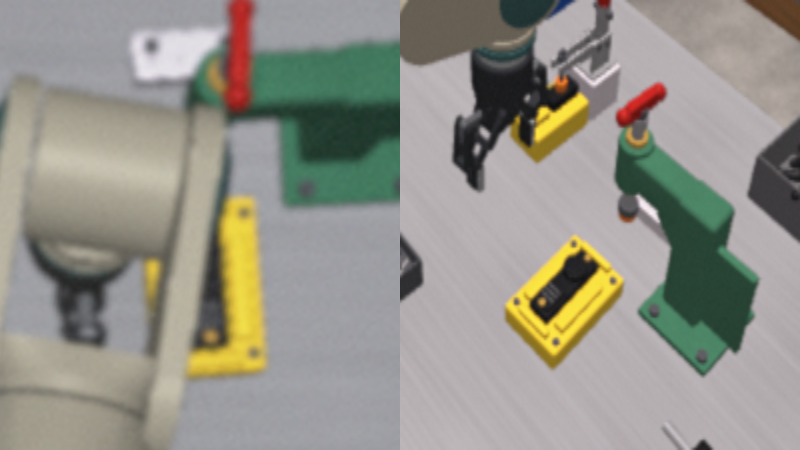

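The picture shows the nest clear of the press with its right edge at (253,198) to (267,370), so its centre is about (0.509, -0.163) with yaw about 4.6°. It is within about 3 mm of the press line. Next I swing round behind its -x end.

Request:
arm_command(moves="5 -11.2 -10.5 0 -70; 5 -11.2 -10.5 0 -70; 5 -11.2 -10.5 0 -70; 5 -11.2 -10.5 0 -70; 5 -11.2 -10.5 0 -70; 5 -11.2 -10.5 0 -70; 5 -11.2 -10.5 0 -70; 5 -11.2 -10.5 0 -70; 5 -11.2 -10.5 0 -70; 5 -11.2 -10.5 0 -70")

```text
clock: 7.73
position: [0.4018, -0.1676, 0.1371]
tool_rot: [[-0.955, 0.297, -0.003], [0.297, 0.955, 0.002], [0.004, 0.0, -1.0]]
contact_force: [0.9, 0.8, -0.6]
finger_gap: 0.0498
gripper_force: 0.0
```

```bash
python3 -c "
from h import *
go(.405,-.168,.019,93.5)"
```

```text
t 7.73 pos [ 0.4018 -0.1676  0.1371] yaw 72.71 F [ 0.9  0.8 -0.6] gap 0.0498 j [ -27.   -8.  104.   -0.   84. -100.]
move [-0.37  0.05 11.81] twist -20.79
```

Request:
arm_command(moves="5 -0.3 0 1 -7; 5 -0.3 0 2 -14; 5 -0.3 0 4 -20.5; 5 -0.3 0 6 -20.5; 5 -0.3 0 8 -20.5; 5 -0.3 0 10 -20.5; 5 -0.3 0 11 -20.5; 5 -0.3 0 11.6 -20.5; 5 -0.3 0 11.8 -20.5; 5 -0.3 0 11.8 -20.5")

```text
clock: 8.57
position: [0.4055, -0.1689, 0.0211]
tool_rot: [[-0.999, -0.05, -0.001], [-0.05, 0.999, 0.0], [0.0, 0.0, -1.0]]
contact_force: [-0.2, -0.3, 0.8]
finger_gap: 0.05
gripper_force: 0.0
```

```bash
python3 -c "
from h import *
go(.53,-.164,.019,93.5)"
```

```text
t 8.57 pos [ 0.4055 -0.1689  0.0211] yaw 92.87 F [-0.2 -0.3  0.8] gap 0.05 j [ -27.    2.  109.    0.   69. -120.]
move [-12.46  -0.13   0.2 ] twist -0.63
```

Request:
arm_command(moves="5 -1 0 0.1 -0.5; 5 -2 0 0.1 -0.5; 5 -3 0 0.1 -0.5; 5 -4 0 0.1 -0.5; 5 -5 0 0.1 -0.5; 5 -6 -0.1 0.1 -0.5; 5 -7 -0.1 0.1 -0.5; 5 -8 -0.1 0.1 -0.5; 5 -9 -0.1 0.1 -0.5; 5 -10 -0.1 0.1 -0.5")

```text
clock: 9.4
position: [0.5058, -0.1653, 0.0213]
tool_rot: [[-0.998, -0.059, -0.0], [-0.059, 0.998, -0.001], [0.0, -0.001, -1.0]]
contact_force: [-4.9, 0.2, 2.6]
finger_gap: 0.0498
gripper_force: 2.3
```

```bash
python3 - <<'E'
from h import *
go(.53,-.164,.019,93.5)
s=camera("side")[180:300,330:490,::-1]
cv2.imwrite("pics/p4.png",cv2.resize(s,(800,600),interpolation=cv2.INTER_CUBIC))
E
```

```text
t 9.4 pos [ 0.5058 -0.1653  0.0213] yaw 93.36 F [-4.9  0.2  2.6] gap 0.0498 j [ -22.   16.   93.   -0.   71. -115.]
move [-2.42 -0.01  0.23] twist -0.14
```

View pics/p4.png

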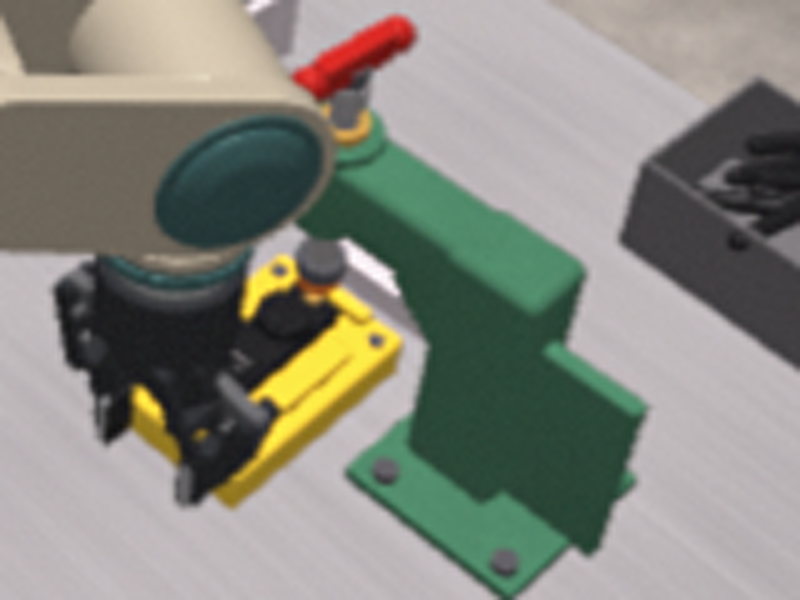

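```bash
python3 - <<'E'
from h import *
q=lambda c,r:np.array([330+c/5,180+r/5])
# disc plane y=-0.165-d ; try d, solve on tool axis x
c=C["side"];R=cv2.Rodrigues(c["rvec"])[0];o=-R.T@c["tvec"];print("cam",o.round(3))
def ray(p):
    u=cv2.undistortPoints(np.array(p).reshape(1,1,2),c["K"],c["distortion"]).ravel();d=R.T@np.r_[u,1];return d
for y in(-.2,-.215,-.23,-.245):
    print(y,[ (o+ray(q(*p))*((y-o[1])/ray(q(*p))[1]))[[0,2]].round(3) for p in((240,185),(333,150),(325,180),(300,100))])
E
```

```text
cam [-0.023 -0.648  0.968]
-0.2 [array([0.51 , 0.247]), array([0.574, 0.227]), array([0.571, 0.209]), array([0.544, 0.279])]
-0.215 [array([0.492, 0.271]), array([0.554, 0.252]), array([0.552, 0.234]), array([0.525, 0.302])]
-0.23 [array([0.474, 0.295]), array([0.534, 0.277]), array([0.532, 0.26 ]), array([0.506, 0.325])]
-0.245 [array([0.457, 0.319]), array([0.514, 0.302]), array([0.512, 0.285]), array([0.487, 0.348])]
```

Continuing as is would bring the wrist housing (front at about axis + 66 mm, z about 0.25) too close to the T-grip's near ball, which is at x of about 0.59. So I back off and turn the gripper 90°, fully open. The front finger's back, 57 mm ahead of the axis, then does the last stretch.

Request:
arm_command(moves="5 2 0 0 0; 5 5 0 0 0; 8.5 7.5 0 0 7; 8.5 7.5 0 0 14; 8.5 7.5 0 0 21; 8.5 7.5 0 0 28; 8.5 7.5 0 0 35; 8.5 7.5 0 0 42; 8.5 7.5 0 0 49; 8.5 7.5 0 0 56")

```text
clock: 10.28
position: [0.4311, -0.1697, 0.0213]
tool_rot: [[-0.602, 0.798, 0.002], [0.798, 0.602, -0.001], [-0.002, 0.001, -1.0]]
contact_force: [0.3, 0.2, 0.4]
finger_gap: 0.0854
gripper_force: 0.0
```

Request:
arm_command(moves="8.5 0 0 0.1 7; 8.5 0 0 0.2 14; 8.5 0 0 0.2 21; 8.5 0 0 0.2 28; 8.5 0 0 0.2 34; 8.5 0 0 0.2 34")

```text
clock: 10.78
position: [0.431, -0.1697, 0.0192]
tool_rot: [[-0.055, 0.998, 0.002], [0.998, 0.055, -0.001], [-0.001, 0.002, -1.0]]
contact_force: [0.3, 0.2, 0.8]
finger_gap: 0.085
gripper_force: 0.0
```

```bash
python3 -c "
from h import *
go(.46,-.168,.019,3.5)
x,y,a=[.587,-.1605,.065]
"
```

```text
t 10.78 pos [ 0.431  -0.1697  0.0192] yaw 3.15 F [0.3 0.2 0.8] gap 0.085 j [-26.   6. 105.   0.  69. -29.]
move [0.01 2.9  0.03] twist -0.35
```

Request:
arm_command(moves="8.5 0 1.5 0 0; 8.5 0 2.5 0 0; 8.5 0 3 0 0; 8.5 0 3.4 0 0; 8.5 0 3.8 0 0; 8.5 0 4.2 0 0; 8.5 0 4.5 0 0; 8.5 0 4.7 0 0; 8.5 0 4.8 0 0; 8.5 0 4.9 0 0")

```text
clock: 11.62
position: [0.4788, -0.1668, 0.0185]
tool_rot: [[-0.06, 0.998, -0.002], [0.998, 0.06, 0.0], [0.0, -0.002, -1.0]]
contact_force: [-6.1, -0.4, 4.6]
finger_gap: 0.0848
gripper_force: 3.0
```

Request:
arm_command(moves="8.5 0 0.1 0 0; 8.5 0 0.2 0 0; 8.5 0 0.3 0 0; 8.5 0 0.4 0 0")

```text
clock: 11.95
position: [0.4827, -0.1666, 0.0186]
tool_rot: [[-0.06, 0.998, -0.002], [0.998, 0.06, -0.0], [0.0, -0.002, -1.0]]
contact_force: [-6.2, 0.2, 4.9]
finger_gap: 0.0851
gripper_force: 3.0
```

Sliding force is about 6 N and it hasn't reached the stop yet, so I creep on.

Request:
arm_command(moves="8.5 0 0.1 0 0; 8.5 0 0.2 0 0; 8.5 0 0.2 0 0")

```text
clock: 12.2
position: [0.4849, -0.1664, 0.0186]
tool_rot: [[-0.06, 0.998, -0.001], [0.998, 0.06, -0.0], [-0.0, -0.001, -1.0]]
contact_force: [-4.4, -0.1, 4.5]
finger_gap: 0.085
gripper_force: 2.5
```

Request:
arm_command(moves="8.5 0 0.1 0 0; 8.5 0 0.2 0 0; 8.5 0 0.2 0 0")

```text
clock: 12.45
position: [0.487, -0.1662, 0.0184]
tool_rot: [[-0.06, 0.998, -0.001], [0.998, 0.06, 0.0], [0.0, -0.001, -1.0]]
contact_force: [-4.4, 0.2, 3.9]
finger_gap: 0.0849
gripper_force: 2.5
```

Request:
arm_command(moves="8.5 0 0.1 0 0; 8.5 0 0.2 0 0; 8.5 0 0.2 0 0")

```text
clock: 12.7
position: [0.4874, -0.1662, 0.0185]
tool_rot: [[-0.059, 0.998, -0.006], [0.998, 0.059, 0.0], [0.001, -0.005, -1.0]]
contact_force: [-16.9, 0.3, 12.4]
finger_gap: 0.0849
gripper_force: 9.0
```

The stop is reached: the force jumped to 17 N and motion stalled. One small extra press to square it, then I look.

Request:
arm_command(moves="8.5 0 0.1 0 0; 8.5 0 0.1 0 0; 8.5 0 0.1 0 0")

```text
clock: 12.95
position: [0.4875, -0.1662, 0.0186]
tool_rot: [[-0.059, 0.998, -0.008], [0.998, 0.059, 0.001], [0.001, -0.008, -1.0]]
contact_force: [-24.0, 0.3, 17.7]
finger_gap: 0.085
gripper_force: 12.3
```

Request:
arm_command(moves="8.5 0 -0.5 0 0; 8.5 0 -2 0 0; 8.5 0 -5 0 0; 8.5 0 -7 -3 0; 8.5 0 -8 -7 0; 8.5 0 -8 -11 0; 8.5 0 -8 -15 0; 8.5 0 -8 -19 0; 8.5 0 -8 -23 0; 8.5 0 -8 -25 0")

```text
clock: 13.78
position: [0.4114, -0.171, 0.2739]
tool_rot: [[-0.06, 0.998, 0.007], [0.998, 0.06, -0.003], [-0.004, 0.007, -1.0]]
contact_force: [0.1, -0.6, 0.8]
finger_gap: 0.0853
gripper_force: 0.0
```

```bash
python3 - <<'E'
from h import *
go(.632,-.158,.27,92)
im=camera("top")[:,:,::-1]
o=cv2.resize(ortho("top",im,0.03,0.5,0.75,-0.3,-0.08,1),(400,455),interpolation=cv2.INTER_CUBIC)
s=camera("side")[165:305,335:475,::-1]
cv2.imwrite("pics/p5.png",np.hstack([o,cv2.resize(s,(400,455),interpolation=cv2.INTER_CUBIC)]))
E
```

```text
t 13.78 pos [ 0.4114 -0.171   0.2739] yaw 3.43 F [ 0.1 -0.6  0.8] gap 0.0853 j [-27. -11.  90.   0. 100. -31.]
move [-2.000e-02  2.209e+01  5.500e-01] twist -88.57
```

View pics/p5.png

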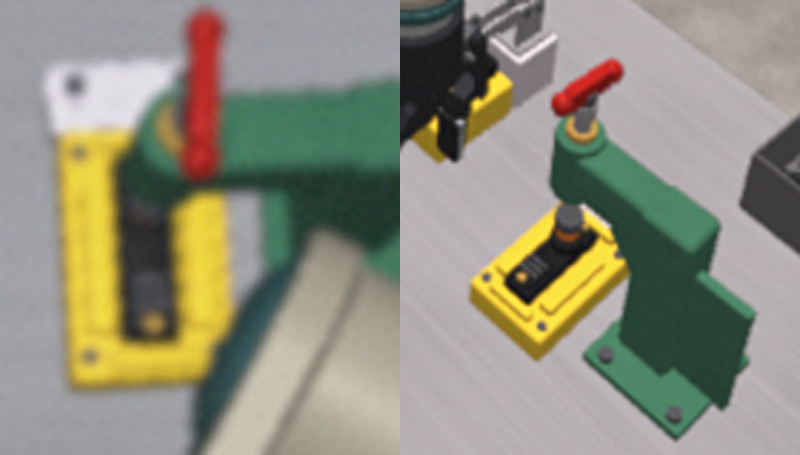

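The picture shows the nest's end against the white stop, with its left edge at (57,132) to (70,387) and the stop's end at (50,130). The pad is over the boss at side (570,230). The sideways offset looks like 1–3 mm, so I measure it sub-pixel.

```bash
python3 - <<'E'
from h import *
c=C["top"];R=cv2.Rodrigues(c["rvec"])[0];print("cam",(-R.T@c["tvec"]).round(3))
im=np.mean([camera("top").astype(float) for _ in range(3)],0).astype(np.uint8)
def edge(z,x0,x1,ch):
    o=ortho("top",im,z,x0,x1,-.16,-.08,.5).astype(float)
    v={"sat":o.max(2)-o.min(2),"val":o[...,2]}[ch]
    if ch=="sat": v=v-0
    P=[]
    for i,r in enumerate(v):
        r=cv2.GaussianBlur(r[None],(9,1),0)[0];g=np.gradient(r)[:100];j=4+int(np.argmax(g[4:96]))
        w=np.clip(g[j-4:j+5],0,None);jj=(w*np.arange(j-4,j+5)).sum()/w.sum()
        P.append((x1-i*.0005,-.08-jj*.0005))
    P=np.array(P);med=np.median(P[:,1]);P=P[abs(P[:,1]-med)<.008]
    k=np.polyfit(P[:,0],P[:,1],1);print(z,ch,"yaw",np.degrees(k[0]).round(2),"y at .61",np.polyval(k,.61).round(4),"y at .68",np.polyval(k,.68).round(4),len(P))
for z in(0,.03):edge(z,.55,.665,"sat")
for z in(0,.022):edge(z,.685,.712,"val")
E
```

```text
cam [0.25  0.04  1.334]
0 sat yaw 2.99 y at .61 -0.1189 y at .68 -0.1152 230
0.03 sat yaw 2.96 y at .61 -0.1149 y at .68 -0.1113 230
0 val yaw 10.29 y at .61 -0.1265 y at .68 -0.1139 46
0.022 val yaw 8.3 y at .61 -0.1199 y at .68 -0.1098 32
```

```bash
python3 - <<'E'
from h import *
im=camera("side")[:,:,::-1];q=lambda c,r:(335+(c-400)/(400/140),165+r/(455/140))
for k,p,z in(("L",q(470,283),.03),("V",q(543,337),.03),("R",q(632,258),.03),("footA",q(585,355),.008),("ball1",q(559,103),.2215),("ball2",q(614,70),.2215)):print(k,np.round(p,1),unproj("side",[p],z)[0].round(4))
# rendered hypothesis: nest at given pose + pad circle/boss circle for overlay
x,y,a=.6105,-.1605,.055
v=cv2.resize(im[200:285,340:450],None,fx=7,fy=7,interpolation=cv2.INTER_CUBIC)
t=lambda P:np.round((proj("side",P)-[340,200]+.5)*7-.5).astype(np.int32)
N=[[-.07,.045,.03],[-.07,-.045,.03],[.07,-.045,.03],[.07,.045,.03]]
cv2.polylines(v,[t(T(x,y,a,N))],True,(255,0,0),1)
th=np.linspace(0,2*np.pi,40)
circ=lambda r,z,dx=0:np.c_[dx+r*np.cos(th),r*np.sin(th),0*th+z]
cv2.polylines(v,[t(T(x,y,a,circ(.016,.054,.02)))],True,(0,255,0),1)
cv2.polylines(v,[t(T(.6315,-.158,a,circ(.012,.0573)))],True,(255,0,255),1)
cv2.polylines(v,[t(T(.6315,-.158,a,[[-.055,-.072,.008],[-.055,-.195,.008]]))],False,(255,255,0),1)
cv2.imwrite("pics/p6.png",v)
E
```

```text
L [359.5 252.1] [ 0.5387 -0.1263  0.03  ]
V [385.  268.7] [ 0.5517 -0.2099  0.03  ]
R [416.2 244.4] [ 0.6769 -0.2069  0.03  ]
footA [399.8 274.2] [ 0.582  -0.2375  0.008 ]
ball1 [390.6 196.7] [ 0.601  -0.1557  0.2215]
ball2 [409.9 186.5] [ 0.6644 -0.1612  0.2215]
```

View pics/p6.png

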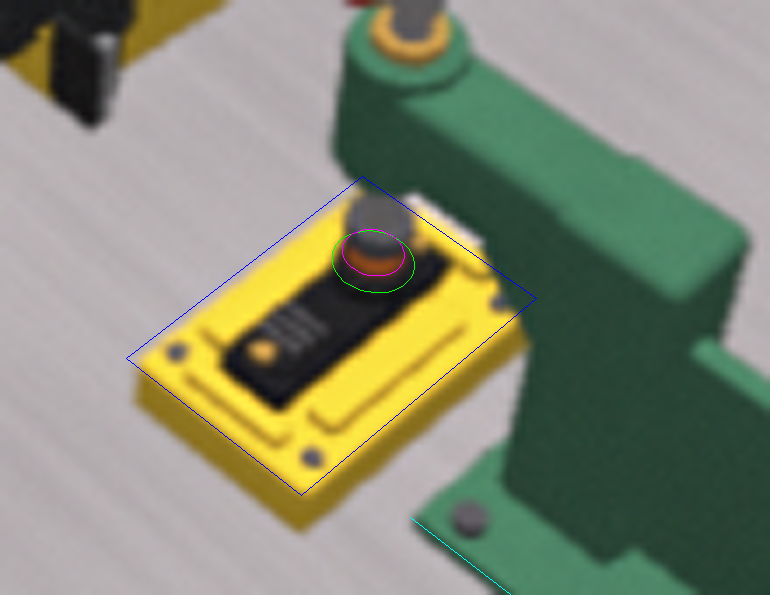

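The overlay puts the pad inside the boss circle and the nest about 2 mm off line, which is within tolerance. The nest is home, so I go over the T-grip, which is at (0.633, -0.158) with the bar at about -3°.

Request:
arm_command(moves="5 0 1 -1 -7; 5 0 3 -1 -14; 5 0 6 -1 -21; 5 0 9 -1 -28; 5 0 12 -1 -35; 5 0 15 -1 -42; 5 0 18 -1 -49; 5 0 20 -1 -56; 5 0 22 -1 -63; 5 0 22.2 -1 -70")

```text
clock: 14.92
position: [0.634, -0.1569, 0.274]
tool_rot: [[-0.96, 0.279, -0.005], [0.279, 0.96, 0.002], [0.005, 0.001, -1.0]]
contact_force: [-1.3, 0.3, -0.2]
finger_gap: 0.0502
gripper_force: 0.0
```

Request:
arm_command(moves="5 0 0 0 -7; 5 0 0 0 -13.6; 5 0 0 0 -13.6; 5 0 0 0 -13.6")

```text
clock: 15.25
position: [0.632, -0.1575, 0.2765]
tool_rot: [[-0.998, 0.056, -0.003], [0.056, 0.998, 0.001], [0.003, 0.001, -1.0]]
contact_force: [-0.4, 0.0, -0.2]
finger_gap: 0.0496
gripper_force: 0.0
```

```bash
python3 -c "
from h import *
go(.633,-.158,.220,87)"
```

```text
t 15.25 pos [ 0.632  -0.1575  0.2765] yaw 86.78 F [-0.4  0.  -0.2] gap 0.0496 j [ -17.   24.   53.    0.  103. -104.]
move [-0.12 -0.05  5.65] twist -0.22
```

Request:
arm_command(moves="5 -0.1 0 1.5 0; 5 -0.1 0 3 0; 5 -0.1 0 4.2 0; 5 -0.1 0 5 0; 5 -0.1 0 5.5 0; 5 -0.1 0 5.6 0; 5 -0.1 0 5.6 0")

```text
clock: 15.83
position: [0.6333, -0.1577, 0.2224]
tool_rot: [[-0.999, 0.054, 0.0], [0.054, 0.999, 0.0], [-0.0, 0.0, -1.0]]
contact_force: [-0.1, -0.2, -0.6]
finger_gap: 0.05
gripper_force: 0.0
```

Request:
arm_command(moves="2.5 0 0 0 0; 2 0 0 0 0; 1.5 0 0 0 0; 1 0 0 0 0; 0.8 0 0 0 0; 0.8 0 0 0 0; 0.8 0 0 0 0", grip_force=40)

```text
clock: 16.42
position: [0.6335, -0.1577, 0.2234]
tool_rot: [[-0.999, 0.053, 0.002], [0.053, 0.999, -0.0], [-0.002, -0.0, -1.0]]
contact_force: [0.4, -0.1, 4.7]
finger_gap: 0.0181
gripper_force: 39.3
```

```bash
python3 -c "
from h import *
go(.632,-.158,.2197,87);print(sense()['wrist_torque'],sense()['gripper_force'])"
```

```text
t 16.42 pos [ 0.6335 -0.1577  0.2234] yaw 86.96 F [ 0.4 -0.1  4.7] gap 0.0181 j [ -17.   24.   58.    0.   97. -104.]
move [ 0.15 -0.04  0.37] twist -0.04
[ 0.08216292  0.10102469 -0.00056982] 39.32681322097778
```

Request:
arm_command(moves="0.8 0 0 0.05 5; 0.8 0 0 0.1 10; 0.8 0 0 0.1 15; 0.8 0 0 0.1 20; 0.8 0 0 0.1 25; 0.8 0 0 0.1 30; 0.8 0 0 0.1 30")

```text
clock: 17.0
position: [0.6335, -0.158, 0.2224]
tool_rot: [[-0.836, 0.549, 0.002], [0.549, 0.836, -0.001], [-0.002, 0.0, -1.0]]
contact_force: [-0.7, -1.2, 5.1]
finger_gap: 0.0177
gripper_force: 39.4
```

```bash
python3 - <<'E'
from h import *
go(.632,-.158,.2197,87);s=sense();print(s['wrist_torque'],s['gripper_force'])
im=camera("top");hsv=cv2.cvtColor(im,cv2.COLOR_RGB2HSV)
m=cv2.inRange(hsv,(0,150,70),(6,255,255))|cv2.inRange(hsv,(174,150,70),(180,255,255))
n,l,st,ce=cv2.connectedComponentsWithStats(m)
pb=proj("top",[[.633,-.158,.22]])[0];print(pb)
for i in range(1,n):
    if st[i,4]>2 and np.hypot(*(ce[i]-pb))<45:print(st[i],unproj("top",[ce[i]],.22)[0].round(4))
E
```

```text
t 17.0 pos [ 0.6335 -0.158   0.2224] yaw 56.69 F [-0.7 -1.2  5.1] gap 0.0177 j [-17.  24.  58.  -0.  97. -74.]
move [ 0.12 -0.08  0.27] twist -30.31
[-0.07393981  0.14260896  0.06782426] 39.39605176448822
[369.83758032 156.14661341]
[368 153   6   4  21] [ 0.6374 -0.1601  0.22  ]
```

```bash
python3 - <<'E'
from h import *
im=camera("side");hsv=cv2.cvtColor(im,cv2.COLOR_RGB2HSV)
m=cv2.inRange(hsv,(0,140,60),(6,255,255))|cv2.inRange(hsv,(174,140,60),(180,255,255))
n,l,st,ce=cv2.connectedComponentsWithStats(m)
for a in(-3,-33,-43):
    b=np.radians(a);d=.033*np.array([np.cos(b),np.sin(b),0]);print(a,proj("side",[np.array([.633,-.158,.222])-d,np.array([.633,-.158,.222])+d]).round(0).tolist())
pb=proj("side",[[.633,-.158,.22]])[0]
for i in range(1,n):
    if st[i,4]>2 and np.hypot(*(ce[i]-pb))<30:print(st[i],ce[i].round(1))
E
```

```text
-3 [[391.0, 197.0], [410.0, 186.0]]
-33 [[387.0, 192.0], [413.0, 190.0]]
-43 [[387.0, 191.0], [414.0, 192.0]]
[385 188  14   9  92] [391.6 192.2]
[407 189   9   6  21] [411.9 192. ]
```

The bar follows: side blobs at (391,192) and (412,192) match about -35°. I wind on, following it down.

Request:
arm_command(moves="0.8 0 0 0.05 6; 0.8 0 0 0.07 13; 0.8 0 0 0.1 20; 0.8 0 0 0.12 27; 0.8 0 0 0.15 34; 0.8 0 0 0.17 41; 0.8 0 0 0.2 48; 0.8 0 0 0.22 55; 0.8 0 0 0.25 62; 0.8 0 0 0.25 68")

```text
clock: 17.93
position: [0.6331, -0.1581, 0.2201]
tool_rot: [[0.198, 0.98, 0.001], [0.98, -0.198, -0.001], [-0.001, 0.001, -1.0]]
contact_force: [-3.8, -0.9, 6.0]
finger_gap: 0.0178
gripper_force: 39.6
```

```bash
cat >> h.py <<'E'
def red(angs,z=.222):
    im=camera("side");hsv=cv2.cvtColor(im,cv2.COLOR_RGB2HSV)
    m=cv2.inRange(hsv,(0,140,60),(6,255,255))|cv2.inRange(hsv,(174,140,60),(180,255,255))
    n,l,st,ce=cv2.connectedComponentsWithStats(m)
    for a in angs:
        b=np.radians(a);d=.033*np.array([np.cos(b),np.sin(b),0]);print(a,proj("side",[np.array([.633,-.158,z])-d,np.array([.633,-.158,z])+d]).round(0).tolist())
    pb=proj("side",[[.633,-.158,.22]])[0]
    for i in range(1,n):
        if st[i,4]>2 and np.hypot(*(ce[i]-pb))<30:print(st[i],ce[i].round(1))
E
python3 -c "
from h import *
go(.632,-.158,.217,-101.6);print(sense()['wrist_torque']);red([-90,-101,-111],.219)"
```

```text
t 17.93 pos [ 0.6331 -0.1581  0.2201] yaw -11.4 F [-3.8 -0.9  6. ] gap 0.0178 j [-17.  24.  59.  -0.  97.  -6.]
move [-0.01 -0.11  0.31] twist 90.2
[-0.15021393  0.58982261  0.10597648]
-90 [[391.0, 185.0], [410.0, 199.0]]
-101 [[392.0, 184.0], [408.0, 200.0]]
-111 [[394.0, 184.0], [406.0, 201.0]]
[400 188  12  16  99] [404.7 196.1]
```

Request:
arm_command(moves="0.8 0 0 0.02 6; 0.8 0 0 0.05 13; 0.8 0 0 0.07 20; 0.8 0 0 0.1 27; 0.8 0 0 0.12 34; 0.8 0 0 0.15 41; 0.8 0 0 0.17 48; 0.8 0 0 0.2 55; 0.8 0 0 0.22 62; 0.8 0 0 0.25 69")

```text
clock: 18.82
position: [0.6328, -0.1578, 0.2178]
tool_rot: [[0.986, 0.167, -0.0], [0.167, -0.986, -0.0], [-0.0, 0.0, -1.0]]
contact_force: [-6.1, 1.2, 8.8]
finger_gap: 0.0179
gripper_force: 39.9
```

Request:
arm_command(moves="0.8 0 0 0.02 6; 0.8 0 0 0.05 12; 0.8 0 0 0.07 18; 0.8 0 0 0.07 21; 0.8 0 0 0.07 21; 0.8 0 0 0.07 21")

```text
clock: 19.32
position: [0.6328, -0.1577, 0.2172]
tool_rot: [[0.981, -0.192, -0.0], [-0.192, -0.981, -0.0], [-0.0, 0.0, -1.0]]
contact_force: [-5.8, 1.4, 9.9]
finger_gap: 0.018
gripper_force: 39.9
```

```bash
python3 -c "
from h import *
go(.632,-.158,.217,-101.6);print(sense()['wrist_torque']);red([-180,-191,-201],.216)"
```

```text
t 19.32 pos [ 0.6328 -0.1577  0.2172] yaw -101.05 F [-5.8  1.4  9.9] gap 0.018 j [-17.  24.  59.  -0.  97.  84.]
move [-0.07  0.05  0.02] twist 0.55
[0.19763774 1.10156527 0.05139605]
-180 [[409.0, 187.0], [391.0, 199.0]]
-191 [[411.0, 189.0], [389.0, 198.0]]
-201 [[412.0, 190.0], [388.0, 196.0]]
[387 189  14  13 101] [393.6 195.4]
```

Request:
arm_command(moves="2.5 0 0 0 0; 3.5 0 0 0 0; 5 0 0 0 0; 5 0 0 0 0; 5 0 0 0 0; 5 0 0 -1.5 0; 5 0 0 -4 0; 5 0 0 -8 0; 5 3 0 -10 0; 5 3 0 -10 0")

```text
clock: 20.2
position: [0.6664, -0.1643, 0.3205]
tool_rot: [[0.981, -0.191, 0.01], [-0.191, -0.982, -0.003], [0.01, 0.001, -1.0]]
contact_force: [0.5, -0.8, -0.2]
finger_gap: 0.05
gripper_force: 0.0
```

Request:
arm_command(moves="5 -4 0 0 0; 5 -8 0 0 0; 5 -12 0 0 0; 5 -16 0 0 0; 5 -20 0 0 0; 5 -20 0 0 0")

```text
clock: 20.7
position: [0.4605, -0.1235, 0.3143]
tool_rot: [[0.981, -0.192, -0.003], [-0.192, -0.981, 0.001], [-0.003, -0.0, -1.0]]
contact_force: [1.0, -1.0, 0.0]
finger_gap: 0.0499
gripper_force: 0.0
```

```bash
python3 - <<'E'
from h import *
s=sense();print(s["clock"],s["position"],s["contact_force"],s["finger_gap"])
for n in("top","side"):
    im=camera(n);hsv=cv2.cvtColor(im,cv2.COLOR_RGB2HSV)
    m=cv2.inRange(hsv,(0,140,60),(6,255,255))|cv2.inRange(hsv,(174,140,60),(180,255,255))
    pb=proj(n,[[.633,-.158,.215]])[0];yy,xx=np.nonzero(m);k=np.hypot(xx-pb[0],yy-pb[1])<22
    W=unproj(n,np.c_[xx,yy][k],.216)[:,:2];c=W.mean(0);u,_,vt=np.linalg.svd(W-c);p=(W-c)@vt[0]
    print(n,len(W),"centre",c.round(4),"bar yaw",np.degrees(np.arctan2(vt[0,1],vt[0,0]))%180,"len",np.ptp(p).round(3))
E
```

```text
20.7 [ 0.46048911 -0.12350471  0.31434413] [ 1.01898877 -0.99788576  0.00450768] 0.0499030669261154
top 19 centre [ 0.6614 -0.1618] bar yaw 0.12509196130937994 len 0.013
side 187 centre [ 0.6311 -0.1575] bar yaw 173.2669690776282 len 0.08
```

The side camera puts the bar at about 173°, so the screw is at about 3.3 rad, in the middle of the 2.88 to 3.93 window. The gripper is clear and at rest, so I hand in.

```bash
python3 -c "
from rig import *
print(finish_job())"
```

```text
the job is handed in; nothing more can be done
None
```

The job is handed in, with no verdict returned: the nest is home against the end stop (about 2–3 mm off the press line by camera, 6 mm allowed), the screw reads about 3.3 rad (roughly a quarter turn past contact), and the gripper is clear.

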